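Switch on the hooded bench light from below with the push bar

TASK

Switch on the light of the welding bench: draw the push bar out of the low rack, take it by its handle, reach under the front lip of the lamp hood and press the hidden switch fully up with the bar's upturned tip. Then lay the bar on the rubber mat, right way up and wholly on it, and leave the other things on the bench where they are.

Things in the scene. Friction and masses are not known exactly. Their poses are not given: they have to be found in the camera images.
- bar: Push bar, 213 mm long, 0.26 kg, lying right way up. Origin on its underside below the handle's middle; x to the tip, z up. Wooden handle x -55 to +55 mm, 26 wide (y), 30 high; then a flat steel bar 14 wide, 10 thick, underside level with the handle's, to an upturned post at x = 150 mm. It balances some 50 mm ahead of the handle's middle: grip firmly.
- bar_grip (a point): Middle of the bar's handle, 15 mm above its underside. At the start the handle is under the rack's roof and cannot be grasped; only the post and some 45 mm of the flat bar stick out of the mouth.
- bar_tip (a point): Top of the bar's upturned square steel post (16 x 16 mm), which is capped with a rubber pad 20 mm across: middle of the pad's top, 150 mm ahead of the handle's middle and 70 mm above the bar's underside.
- bar_butt (a point): Middle of the lower edge of the handle's free end.
- rack: Fixed low grey sheet-steel rack whose bottom bay holds the bar. Origin on the bench in the middle of the bay's mouth; x points straight out of the mouth, the bay runs 175 mm back (-x), 154 mm wide inside, walls 5 mm; roof from z = 55 to 60 mm. From 65 mm behind the mouth an upper tray with tube fittings rises to 100 mm.
- hood: Fixed sheet-metal lamp hood on two rear posts (x 122, y +-135 mm). Origin on the bench straight under the switch; x points away from the robot, square to the lip. 300 mm wide (y), x -50 to +135 mm, roof top at 256 mm. The 5 mm thick front lip hangs at x -50 to -45 mm, lower edge 205 mm up; side skirts reach down to 216 mm. A tube offcut 30 mm high lies on the bench below.
- switch_face (a point): Middle of the underside of the switch's cap, a black disc 32 mm across facing straight down, hidden behind the lip: 225 mm above the bench at rest. A grey junction box (60 x 60 mm, top at 290 mm) on the hood's roof stands straight over it.
- switch (a joint): Travel of the switch's cap in m: 0 = down (off), 0.010 = fully up (on). It resists with about 3 N and stays where it is pushed. As it goes up, a white pin rises out of the junction box's top, to 10 mm proud when fully up.
- mat: Fixed black rubber mat, 300 x 160 mm, 5 mm thick. Origin in the middle of its underside, x along its length, z up.
- tube: Bystander: loose square aluminium tube offcut, 90 x 30 x 30 mm, on the bench under the hood. Origin in the middle of its underside.
- bracket: Bystander: loose steel angle bracket, 60 x 40 mm, 60 mm high, between the rack and the mat. Origin in the middle of its underside.
- hammer: Bystander: hammer lying on the bench beyond the rack, handle along its x.
- brush: Bystander: wire brush lying near the rack on the robot's side, handle along its x.
- can: Bystander: closed grey can, 52 mm across, 150 mm high, standing beside the hood. Origin in the middle of its underside.
- block: Bystander: steel block 70 x 50 x 40 mm with a stud, at the far right. Origin in the middle of its underside.

How it is judged:
By the outcome, as a careful person would: the job done as asked, in the order asked, and still so for the second after the job is handed in, with the robot touching nothing.
It also fails if it takes over 66 s, if anything falls off the work surface, if the arm or the gripper's body presses on something with over 40 N, if the wrist force passes 120 N, or if a joint passes its speed limit or range.

ROBOT

A 6-joint arm with a two-finger parallel gripper is mounted at the origin on the work surface. World frame = base frame: x ahead of the robot, y to its left, z up, the work surface at z = 0. Lengths are in m, angles in rad, forces in N, time in s.
With the tool pointing down it reaches from about 0.3 to 0.875 m from the base axis. Payload 6.4 kg.
Tool frame: the origin (TCP) lies midway between the tips of the shut fingers; the grasp point (between the pads) lies 19 mm behind it (manip.grip_point_offset is the distance from the TCP to the grasp point, in m); z points along the fingers, y is the direction in which the jaws open and shut (so a half turn about z gives the same grasp; the last joint's range is limited). The gripper opens to 85 mm and grips with 20 to 120 N. Pads are 22 mm wide; open, the fingers measure 114 mm over their backs; the gripper's body (76 mm by 85 mm) begins 54 mm behind the grasp point. The pads swing forward as they close: fully open they stand 13 mm farther back than shut.
Start: joints at [1.068, 0.181, 1.607, -0, 1.354, -0.206], TCP at [0.168, 0.55, 0.193] pointing down, gripper open.
Joint ranges: [-2.99, 2.99], [-0.89, 2.07], [0.3, 2.58], [-1.14, 4.28], [0, 2.63], [-3.12, 3.12]. Speed limits (rad/s): [2.57, 2.57, 3.01, 3.14, 3.14, 3.14].

INTERFACE

Orientations are given as a 3x3 rotation matrix whose columns are the frame's x, y, z axes.
In Python, from station import status, grab_frame, camera_model, workorder, manip gives the robot as it stands.
- The arm moves only by the shell command python3 -m inch 'ROWS' [OPENING] [FORCE]. ROWS is JSON, a list of rows, each an object of numbers: "x", "y", "z": the shift along the world's x, y, z in cm; "yaw": the turn about the world's z in rad. In form: [{"x": .., "y": .., "z": .., "yaw": ..}, ...]. A call has 1 to 20 rows; each row shifts and turns the commanded pose from where the row before left it; what a row does not reach is not made up. A row lasts 1/10 s, in which the tool goes at most 50 mm and 8.59 degrees, less where a joint would pass 70% of its speed; a pose out of reach is approached as far as the arm can. A call is refused whole if a number of a shift passes 5 or a number of a turn 0.15, either way. A call with a gripper value outside its range is refused whole. OPENING is the finger opening in cm, from 0 to 8.54, set as the call begins (- or left out, the last holds). The fingers move at their own pace and stop on an object; FORCE is the grip in N (left out, the last holds). Time passes only in rows, so rows that do not move let the fingers close. It gives the time, the measured TCP pose, the force and the opening at its end, in the units of the state.
- status.observe(): the state, without advancing time (a new reading comes with each control period).
- grab_frame(name): name is "scene" or "top"; returns the picture (420x560x3 uint8, blue, green, red); there is no depth.
- camera_model(name): a dict with "intrinsics" (3x3 intrinsics, pixels), "camera_from_world" (4x4, takes a point from world to camera coordinates). Camera axes: x right, y up, looking along -z (the intrinsics and any distortion apply to the point x, -y, -z); pixel columns grow to the right and rows downward; lengths in m; the calibration is good to about 2 mm. A picture is of the moment at which its call begins. camera_model takes no time and is no camera call.
- workorder.sign_off(): hands the job in, once; it reports no verdict.
The state is a dict: "t": time; "joint_pos": joint angles; "joint_velocities": joint speeds; "effort": joint torques, N m; "tool_pos": TCP position; "eef_rot": TCP orientation; "wrist_force": force on the tool from outside, world axes, zero at the start; "torque": the same for the moment, N m; "width": opening from 0.0 (shut) to 1.0 (fully open).
Only numpy, scipy, OpenCV 4.12 (cv2) and the standard library are available. Lean on these libraries where they do the work, as an engineer would, in place of code of your own. Each camera call takes 0.05 s, during which the arm holds its last target. There are 200 camera calls.

## Working session

There is one attempt and no reset: what is moved stays moved. The work goes in short steps, Python scripts to look and compute and a shell command to move; the robot and the scene stay as the last step left them, time stands still between calls to the robot, and variables do not carry over. Pictures are saved under pics/ and viewed, about 8 in all and at most 12, crops included, and the job is handed in when it is done.

```bash
mkdir -p pics; ls; python3 - <<'E'
from station import status, grab_frame, camera_model, manip
import cv2
for n in("scene","top"):
    cv2.imwrite(f"pics/{n}0.png",grab_frame(n)); m=camera_model(n); print(n,m)
print(status.observe(), manip.grip_point_offset)
E
```

```text
pics
scene {'intrinsics': array([[405.57629522,   0.        , 278.48666767],
       [  0.        , 405.57629522, 209.46494697],
       [  0.        ,   0.        ,   1.        ]]), 'camera_from_world': array([[-7.69876561e-01,  6.38192648e-01, -4.73706895e-04,
         3.73744247e-01],
       [-4.36840179e-01, -5.26435850e-01,  7.29407948e-01,
         1.05635394e-01],
       [ 4.65253413e-01,  5.61761017e-01,  6.84078812e-01,
        -1.41493533e+00],
       [ 0.00000000e+00,  0.00000000e+00,  0.00000000e+00,
         1.00000000e+00]])}
top {'intrinsics': array([[507.86325876,   0.        , 280.90938569],
       [  0.        , 507.86325876, 208.43333597],
       [  0.        ,   0.        ,   1.        ]]), 'camera_from_world': array([[ 0.05711265, -0.99835815,  0.0043754 ,  0.0138427 ],
       [ 0.97817798,  0.05683405,  0.19984428, -0.54457673],
       [-0.19976484, -0.00713372,  0.9798179 , -1.783516  ],
       [ 0.        ,  0.        ,  0.        ,  1.        ]])}
{'t': 0.1, 'joint_pos': array([ 1.06771388e+00,  1.81456053e-01,  1.60792285e+00, -1.08293704e-05,
        1.35378978e+00, -2.06278717e-01]), 'joint_velocities': array([-0.00056042, -0.00072556, -0.00086826, -0.00075021,  0.00090579,
       -0.00135681]), 'effort': array([ 3.80501979e-04, -4.45880520e+01, -3.52237165e+01, -4.37835179e-04,
        4.19725984e-03,  2.32510314e-05]), 'tool_pos': array([0.1678675 , 0.54936624, 0.19267313]), 'eef_rot': array([[-9.56276738e-01,  2.92462369e-01, -7.50586982e-04],
       [ 2.92463165e-01,  9.56275785e-01, -1.38586556e-03],
       [ 3.12454632e-04, -1.54479004e-03, -9.99998758e-01]]), 'wrist_force': array([ 0.15173174, -0.32640336,  0.69216975]), 'torque': array([-0.0353629 ,  0.00303021,  0.02210603]), 'width': 1.0004692080012048} 0.0187
```

View pics/scene0.png

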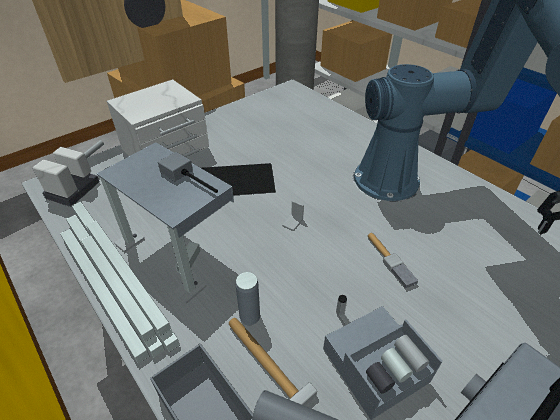

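View pics/top0.png

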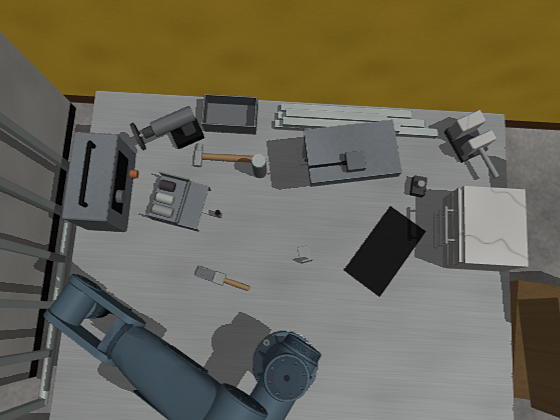

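The scene view looks from the far side. It shows the rack at (385,355), with the bar's post at (342,300), and the hood at (165,185). In the top view the rack is at (178,200), the post at (217,213), the hood at (352,153), the mat at (385,250) and the bracket at (302,254). I'll zoom in next.

```bash
python3 - <<'E'
import cv2,numpy as np
t=cv2.imread("pics/top0.png"); s=cv2.imread("pics/scene0.png")
a=cv2.resize(t[165:240,130:230],(800,600),interpolation=cv2.INTER_CUBIC) 
b=cv2.resize(t[110:200,290:410],(400,300),interpolation=cv2.INTER_CUBIC)
c=cv2.resize(s[280:400,310:470],(400,300),interpolation=cv2.INTER_CUBIC)
d=cv2.resize(s[130:310,80:320],(400,300),interpolation=cv2.INTER_CUBIC)
a=cv2.resize(a,(400,300),interpolation=cv2.INTER_AREA)
cv2.imwrite("pics/z1.png",np.vstack([np.hstack([a,b]),np.hstack([c,d])]))
E
cat > h.py <<'E'
import numpy as np
from station import camera_model
def ray(n,u,v):
    m=camera_model(n);K=m["intrinsics"];T=m["camera_from_world"]
    d=np.linalg.inv(K)@[u,v,1.]; d=np.array([d[0],-d[1],-d[2]])
    R=T[:3,:3]; return -R.T@T[:3,3], R.T@d
def onz(n,u,v,z):
    c,d=ray(n,u,v); return c+d*(z-c[2])/d[2]
def proj(n,p):
    m=camera_model(n);T=m["camera_from_world"];q=T[:3,:3]@p+T[:3,3]
    r=m["intrinsics"]@[q[0],-q[1],-q[2]]; return r[:2]/r[2]
def tri(a,b):
    A=np.zeros((3,3));y=np.zeros(3)
    for n,u,v in(a,b):
        c,d=ray(n,u,v);d=d/np.linalg.norm(d);P=np.eye(3)-np.outer(d,d);A+=P;y+=P@c
    return np.linalg.solve(A,y)
E
```

```text
(no output)
```

View pics/z1.png

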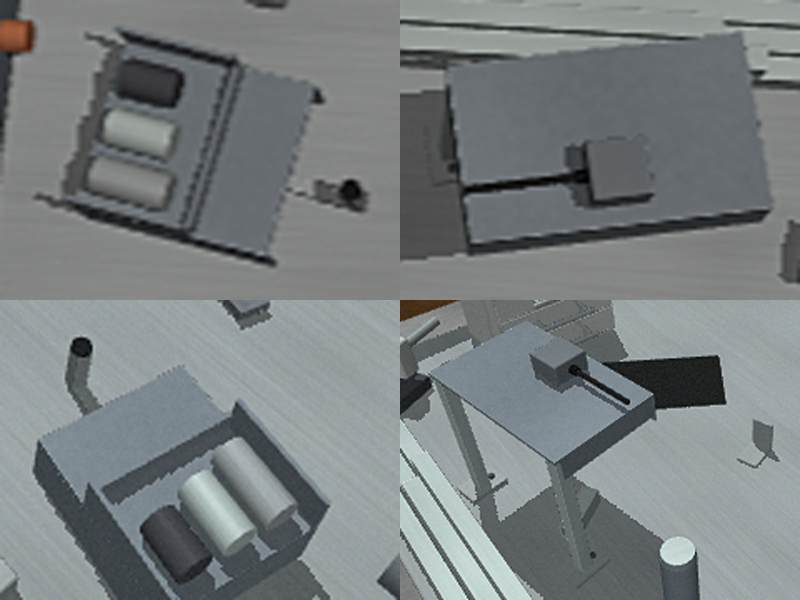

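In the zoomed crops, the rack's mouth edge runs from (208,186) to (198,230) in the top view. The pad is at top (217.2,212.5) and scene (342.4,298.8). The hood's front roof edge runs from about (310,183) to (402,172), and the box sits at about (352,153).

```bash
python3 - <<'E'
from h import *
import cv2
np.set_printoptions(precision=4,suppress=True)
A=lambda x,y:("top",130+x/4,165+y/4)
B=lambda x,y:("top",290+(x-400)*.3,110+y*.3)
C=lambda x,y:("scene",310+x*.4,280+(y-300)*.4)
D=lambda x,y:("scene",80+(x-400)*.6,130+(y-300)*.6)
print("cams",ray("top",0,0)[0],ray("scene",0,0)[0])
print("pad",onz(*A(349,190),.07),onz(*C(81,347),.07),tri(A(349,190),C(81,347)))
for n,a,c in(("far",A(313,83),C(36,440)),("near",A(272,262),C(183,367))):
    print("roof",n,onz(*a,.06),onz(*c,.06),tri(a,c))
H=.256
for n,b,d in(("fL",B(467,240),D(655,400)),("fR",B(772,207),D(528,322)),("bL",B(447,70),D(558,463)),("bR",B(742,32),D(433,375))):
    print("hood",n,onz(*b,H),onz(*d,H),tri(b,d))
print("box",[onz(*B(*p),.29)[:2] for p in((585,140),(645,137),(652,193),(590,200))])
print("boxS",[onz(*D(*p),.29)[:2] for p in((530,351),(552,338),(586,350),(564,367))])
t=cv2.imread("pics/top0.png");m=(t.max(2)<45).astype(np.uint8);m[:, :335]=0;m[:195]=0;m[305:]=0;m[:,428:]=0
c=max(cv2.findContours(m,0,2)[0],key=cv2.contourArea);r=cv2.minAreaRect(c);p=cv2.boxPoints(r)
w=np.array([onz("top",*q,.005) for q in p]);print("mat",w[:,:2],w.mean(0),[np.linalg.norm(w[i]-w[i-1]) for i in range(4)])
print("bracket",onz("top",302,254,.0),onz("top",302,248,.06)); print("brush",onz("top",197,267,.02),onz("top",248,288,.02));print("hammer",onz("top",195,155,.03),onz("top",255,158,.02));print("can",onz("top",259,160,.15))
E
```

```text
cams [0.1756 0.032  1.8563] [0.9922 0.6119 0.8911]
pad [0.5117 0.2718 0.07  ] [0.5156 0.2764 0.07  ] [0.5125 0.2733 0.0638]
roof far [0.6106 0.314  0.06  ] [0.6129 0.3154 0.06  ] [0.6114 0.3144 0.057 ]
roof near [0.4443 0.3365 0.06  ] [0.4514 0.3502 0.06  ] [0.4444 0.3424 0.0458]
hood fL [ 0.595 -0.046  0.256] [ 0.6009 -0.0325  0.256 ] [ 0.5959 -0.045   0.2456]
hood fR [ 0.6457 -0.343   0.256 ] [ 0.6485 -0.3318  0.256 ] [ 0.646  -0.3435  0.2494]
hood bL [ 0.7683 -0.0182  0.256 ] [ 0.7719 -0.0091  0.256 ] [ 0.7701 -0.0177  0.2483]
hood bR [ 0.8257 -0.3112  0.256 ] [ 0.8255 -0.2945  0.256 ] [ 0.8257 -0.3112  0.247 ]
box [array([ 0.6923, -0.1537]), array([ 0.6988, -0.2116]), array([ 0.6429, -0.2197]), array([ 0.6325, -0.1604])]
boxS [array([ 0.7006, -0.2097]), array([ 0.659 , -0.2184]), array([ 0.635 , -0.1585]), array([ 0.681 , -0.1428])]
mat [[ 0.3376 -0.1932]
 [ 0.5881 -0.36  ]
 [ 0.4978 -0.4937]
 [ 0.252  -0.325 ]] [ 0.4189 -0.343   0.005 ] [np.float64(0.15718070722702246), np.float64(0.3010402706998024), np.float64(0.16129478231829736), np.float64(0.29809771730029044)]
bracket [ 0.3884 -0.0413  0.    ] [ 0.4029 -0.0379  0.06  ]
brush [0.3175 0.3349 0.02  ] [0.2533 0.1463 0.02  ]
hammer [0.7333 0.3784 0.03  ] [0.7378 0.1539 0.02  ]
can [0.6916 0.1308 0.15  ]
```

```bash
python3 - <<'E'
import cv2,numpy as np
t=cv2.imread("pics/top0.png"); s=cv2.imread("pics/scene0.png")
a=cv2.resize(t[200:225,195:228],None,fx=12,fy=12,interpolation=cv2.INTER_NEAREST)
c=cv2.resize(s[288:330,328:361],None,fx=12,fy=12,interpolation=cv2.INTER_NEAREST)
o=np.zeros((504,792,3),np.uint8);o[:300,:396]=a;o[:504,396:]=c
cv2.imwrite("pics/z2.png",cv2.convertScaleAbs(o,alpha=1.3))
E
```

```text
(no output)
```

View pics/z2.png

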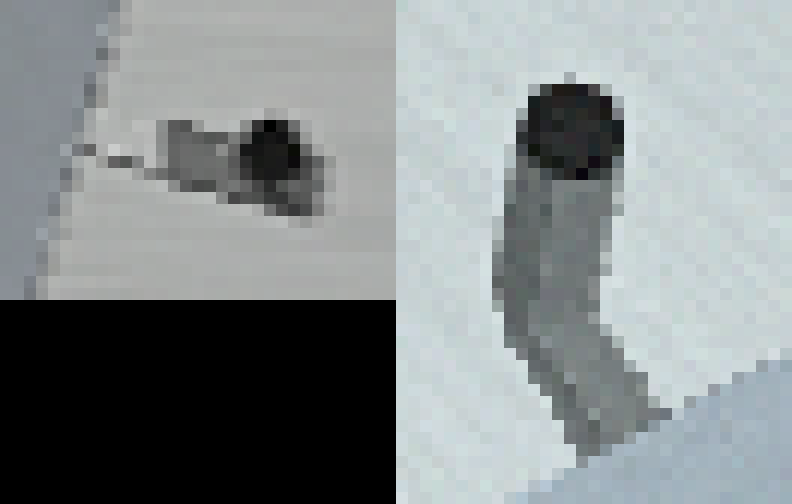

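The left panel (top view) shows the pad at (217.5,212.4) and the bar's near edge running from (202.1,212.5) to (220,217.7). In the right panel (scene view) the pad is at (343.5,298.9), with bar edges (345.4,315.1)→(350.4,322.2) and (337.5,316.3)→(343.3,326.3).

```bash
python3 - <<'E'
from h import *
np.set_printoptions(precision=4,suppress=True)
def d(n,a,b,z):
    p,q=onz(n,*a,z),onz(n,*b,z);v=(q-p)[:2];print(n,z,p[:2],q[:2],np.arctan2(v[1],v[0]))
d("top",(202.1,212.5),(220,217.7),.0);d("scene",(350.4,322.2),(345.4,315.1),.01);d("scene",(343.3,326.3),(337.5,316.3),.0)
a,c=("top",217.6,212.5),("scene",343.5,298.9);print(onz(*a,.07),onz(*c,.07),tri(a,c))
# rack roof rear/side lines for axis
print([onz("top",130+x/4,165+y/4,.06) for x,y in((313,83),(272,262),(240,66),(192,240))])
E
```

```text
top 0.0 [0.5216 0.3375] [0.5059 0.2694] -1.798353947783086
scene 0.01 [0.515  0.3117] [0.5099 0.2901] -1.8032439661730746
scene 0.0 [0.5314 0.3049] [0.5222 0.2762] -1.8807211599197917
[0.5118 0.2706 0.07  ] [0.5138 0.2783 0.07  ] [0.5115 0.2736 0.0636]
[array([0.6106, 0.314 , 0.06  ]), array([0.4443, 0.3365, 0.06  ]), array([0.6227, 0.3818, 0.06  ]), array([0.46  , 0.4097, 0.06  ])]
```

```bash
python3 -m inch '[{"x":2.87,"y":-2.3,"yaw":-0.125},{"x":2.87,"y":-2.3,"yaw":-0.125},{"x":2.87,"y":-2.3,"yaw":-0.125},{"x":2.87,"y":-2.3,"yaw":-0.125},{"x":2.87,"y":-2.3,"yaw":-0.125},{"x":2.87,"y":-2.3,"yaw":-0.125},{"x":2.87,"y":-2.3,"yaw":-0.125},{"x":2.87,"y":-2.3,"yaw":-0.125},{"x":2.87,"y":-2.3,"yaw":-0.125},{"x":2.87,"y":-2.3,"yaw":-0.125},{"x":2.87,"y":-2.3,"yaw":-0.125},{"x":2.87,"y":-2.3,"yaw":-0.125},{},{},{}]' 8.5 60
python3 - <<'E'
from station import status
import numpy as np
s=status.observe();r=s["eef_rot"];print(s["tool_pos"],np.arctan2(r[1,1],r[0,1]),s["joint_pos"])
E
```

```text
[0.1678675  0.54936624 0.19267313] 1.27399518068585 [ 1.06771388e+00  1.81456053e-01  1.60792285e+00 -1.08293704e-05
  1.35378978e+00 -2.06278717e-01]invalid input at $[0]: expected keys x, y, z, yaw
```

All four keys are required in every row.

```bash
python3 -m inch '[{"x":2.87,"y":-2.3,"z":0,"yaw":-0.125},{"x":2.87,"y":-2.3,"z":0,"yaw":-0.125},{"x":2.87,"y":-2.3,"z":0,"yaw":-0.125},{"x":2.87,"y":-2.3,"z":0,"yaw":-0.125},{"x":2.87,"y":-2.3,"z":0,"yaw":-0.125},{"x":2.87,"y":-2.3,"z":0,"yaw":-0.125},{"x":2.87,"y":-2.3,"z":0,"yaw":-0.125},{"x":2.87,"y":-2.3,"z":0,"yaw":-0.125},{"x":2.87,"y":-2.3,"z":0,"yaw":-0.125},{"x":2.87,"y":-2.3,"z":0,"yaw":-0.125},{"x":2.87,"y":-2.3,"z":0,"yaw":-0.125},{"x":2.87,"y":-2.3,"z":0,"yaw":-0.125},{"x":0,"y":0,"z":0,"yaw":0},{"x":0,"y":0,"z":0,"yaw":0},{"x":0,"y":0,"z":0,"yaw":0}]' 8.5 60
cat > st.py <<'E'
from station import status
import numpy as np
np.set_printoptions(precision=4,suppress=True)
s=status.observe();r=s["eef_rot"];print(s["t"],s["tool_pos"],"yang",round(np.arctan2(r[1,1],r[0,1]),4),"F",s["wrist_force"],"T",s["torque"],"w",s["width"],"q",s["joint_pos"])
E
python3 st.py
```

```text
t: 1.6
tool_pos: [0.5116, 0.2744, 0.1931]
eef_rot: [[0.223, 0.975, -0.001], [0.975, -0.223, 0.0], [-0.0, -0.001, -1.0]]
wrist_force: [0.3, 0.8, 0.9]
width: 0.996
1.6 [0.5116 0.2744 0.1931] yang -0.2244 F [0.3013 0.8158 0.8632] T [-0.0455 -0.0117  0.0415] w 0.9962387455346434 q [0.2877 0.1941 1.5924 0.0004 1.3563 0.512 ]
```

```bash
python3 -m inch '[{"x":0,"y":0,"z":-3,"yaw":0},{"x":0,"y":0,"z":-3,"yaw":0},{"x":0,"y":0,"z":-3,"yaw":0},{"x":0,"y":0,"z":-3,"yaw":0},{"x":0,"y":0,"z":-2.5,"yaw":0},{"x":0,"y":0,"z":-2,"yaw":0},{"x":0,"y":0,"z":-0.4,"yaw":0},{"x":0,"y":0,"z":0,"yaw":0},{"x":0,"y":0,"z":0,"yaw":0},{"x":0,"y":0,"z":0,"yaw":0}]' 8.5 60 && python3 -m inch '[{"x":0,"y":0,"z":0,"yaw":0},{"x":0,"y":0,"z":0,"yaw":0},{"x":0,"y":0,"z":0,"yaw":0},{"x":0,"y":0,"z":0,"yaw":0},{"x":0,"y":0,"z":0,"yaw":0},{"x":0,"y":0,"z":0,"yaw":0},{"x":0,"y":0,"z":0,"yaw":0},{"x":0,"y":0,"z":0,"yaw":0},{"x":0,"y":0,"z":0,"yaw":0},{"x":0,"y":0,"z":0,"yaw":0}]' 0 60; python3 st.py; python3 - <<'E'
import cv2
from station import grab_frame
import numpy as np
t=grab_frame("top");s=grab_frame("scene")
cv2.imwrite("pics/g1.png",np.hstack([cv2.resize(t[150:275,110:260],(400,333)),cv2.resize(s[250:375,290:440],(400,333))]))
E
```

```text
t: 2.6
tool_pos: [0.5136, 0.2745, 0.0261]
eef_rot: [[0.224, 0.975, 0.003], [0.975, -0.224, 0.001], [0.001, 0.002, -1.0]]
wrist_force: [0.3, -0.0, 0.7]
width: 0.997
t: 3.6
tool_pos: [0.5129, 0.2738, 0.0248]
eef_rot: [[0.224, 0.975, 0.001], [0.975, -0.224, -0.0], [0.0, 0.001, -1.0]]
wrist_force: [-0.3, -1.8, 4.7]
width: 0.184
3.6 [0.5129 0.2738 0.0248] yang -0.226 F [-0.3019 -1.7882  4.7473] T [-0.3578  0.0913  0.0102] w 0.18419589735290803 q [ 0.2865  0.3986  1.707  -0.0003  1.0355  0.5126]
```

View pics/g1.png

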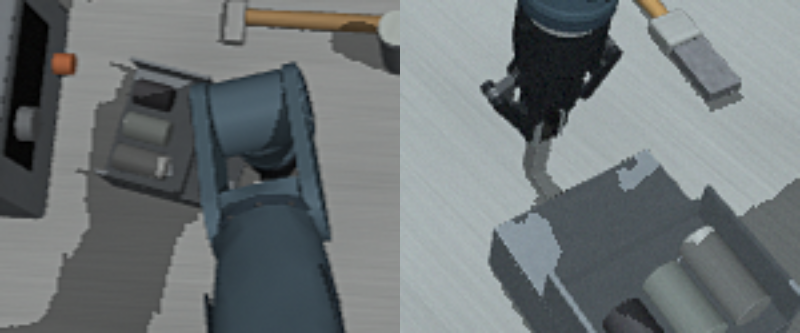

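The width reads 15.7 mm, which matches the 16 mm post, so the post is held. In the picture the fingers are on it. Now I'll draw it out along its own axis.

```bash
python3 -m inch '[{"x":-0.2,"y":-0.8,"z":0,"yaw":0},{"x":-0.35,"y":-1.5,"z":0,"yaw":0},{"x":-0.46,"y":-1.95,"z":0,"yaw":0},{"x":-0.46,"y":-1.95,"z":0,"yaw":0},{"x":-0.46,"y":-1.95,"z":0,"yaw":0},{"x":-0.46,"y":-1.95,"z":0,"yaw":0},{"x":-0.46,"y":-1.95,"z":0,"yaw":0},{"x":-0.46,"y":-1.95,"z":0,"yaw":0},{"x":-0.46,"y":-1.95,"z":0,"yaw":0},{"x":-0.46,"y":-1.95,"z":0,"yaw":0},{"x":-0.46,"y":-1.95,"z":0,"yaw":0},{"x":-0.4,"y":-1.7,"z":0,"yaw":0},{"x":0,"y":0,"z":0,"yaw":0},{"x":0,"y":0,"z":0,"yaw":0},{"x":0,"y":0,"z":0,"yaw":0}]'; python3 st.py
```

```text
t: 5.2
tool_pos: [0.4611, 0.0563, 0.0247]
eef_rot: [[0.224, 0.974, -0.0], [0.974, -0.224, -0.002], [-0.002, 0.0, -1.0]]
wrist_force: [-1.0, -5.3, 7.1]
width: 0.185
5.2 [0.4611 0.0563 0.0247] yang -0.2264 F [-0.9821 -5.3469  7.1298] T [-0.8805  0.2524 -0.0244] w 0.18525502646269437 q [-0.1331  0.1735  2.004  -0.0028  0.9641  0.0948]
```

```bash
python3 -m inch '[{"x":0,"y":0,"z":0,"yaw":0},{"x":0,"y":0,"z":0,"yaw":0},{"x":0,"y":0,"z":0,"yaw":0},{"x":0,"y":0,"z":0,"yaw":0},{"x":0,"y":0,"z":0,"yaw":0},{"x":0,"y":0,"z":0,"yaw":0},{"x":0,"y":0,"z":2,"yaw":0},{"x":0,"y":0,"z":3,"yaw":0},{"x":0,"y":0,"z":4,"yaw":0},{"x":0,"y":0,"z":4,"yaw":0},{"x":0,"y":0,"z":3,"yaw":0},{"x":0,"y":-3,"z":0,"yaw":0},{"x":0,"y":-4,"z":0,"yaw":0},{"x":0,"y":-4,"z":0,"yaw":0},{"x":0,"y":0,"z":0,"yaw":0},{"x":0,"y":0,"z":0,"yaw":0}]' 8.5 60; python3 st.py; python3 - <<'E'
import cv2
from station import grab_frame
import numpy as np
t=grab_frame("top");s=grab_frame("scene");cv2.imwrite("pics/t2.png",t);cv2.imwrite("pics/s2.png",s)
cv2.imwrite("pics/g2.png",np.hstack([cv2.resize(t[160:300,160:300],(400,400)),cv2.resize(s[200:340,250:390],(400,400))]))
E
```

```text
t: 6.8
tool_pos: [0.4615, -0.052, 0.1843]
eef_rot: [[0.226, 0.974, -0.0], [0.974, -0.226, 0.001], [0.001, -0.0, -1.0]]
wrist_force: [0.2, -0.4, 0.8]
width: 0.996
6.8 [ 0.4615 -0.052   0.1843] yang -0.2283 F [ 0.154  -0.3984  0.7536] T [-0.0133 -0.0327  0.0258] w 0.9958220652224975 q [-0.3691 -0.0644  1.8842  0.0005  1.3223 -0.1409]
```

View pics/g2.png

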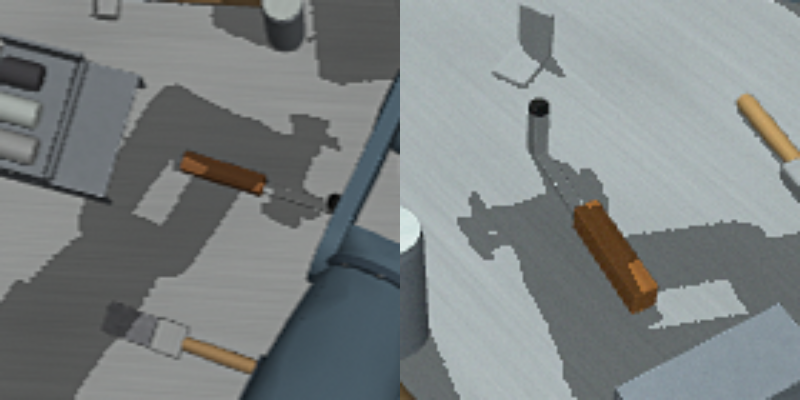

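The bar is out and upright. The orange handle is visible at about (224,172) in the left crop and (617,257) in the right crop, and the post is at (538,106). Next I'll measure the handle with a colour mask.

```bash
python3 - <<'E'
from h import *
import cv2
np.set_printoptions(precision=4,suppress=True)
for n,f,(r0,r1,c0,c1) in(("top","pics/t2.png",(205,235,218,258)),("scene","pics/s2.png",(262,315,305,345))):
    im=cv2.imread(f);h=cv2.cvtColor(im,cv2.COLOR_BGR2HSV)
    m=((h[...,1]>110)&(h[...,0]<20)).astype(np.uint8);k=np.zeros_like(m);k[r0:r1,c0:c1]=m[r0:r1,c0:c1]
    c=max(cv2.findContours(k,0,2)[0],key=cv2.contourArea);r=cv2.minAreaRect(c)
    x,y,a=*np.array(cv2.moments(k,True)["m10"])[None]/k.sum(),cv2.moments(k,True)["m01"]/k.sum(),0
    p=cv2.boxPoints(r);L=[np.linalg.norm(p[i]-p[i-1]) for i in range(4)];i=int(np.argmax(L));q=np.array([onz(n,*p[i],.02),onz(n,*p[i-1],.02)]);v=q[0]-q[1]
    print(n,k.sum(),"cen z.02",onz(n,x,y,.02),"yaw",np.arctan2(v[1],v[0]),"len",np.linalg.norm(v))
u=250+(538.5-400)*.35,200+106*.35;print("pad scene",onz("scene",*u,.07))
E
```

```text
top 218 cen z.02 [0.4972 0.2017 0.02  ] yaw 1.3275419688043184 len 0.1097836952095903
scene 504 cen z.02 [0.5007 0.2071 0.02  ] yaw -1.8142520396489585 len 0.12213220287073948
pad scene [0.4625 0.0587 0.07  ]
```

```bash
python3 -m inch '[{"x":0.4,"y":2.85,"z":0,"yaw":-0.015},{"x":0.4,"y":2.85,"z":0,"yaw":0},{"x":0.4,"y":2.85,"z":0,"yaw":0},{"x":0.4,"y":2.85,"z":0,"yaw":0},{"x":0.4,"y":2.85,"z":0,"yaw":0},{"x":0.4,"y":2.85,"z":0,"yaw":0},{"x":0.4,"y":2.85,"z":0,"yaw":0},{"x":0.4,"y":2.85,"z":0,"yaw":0},{"x":0.35,"y":2.75,"z":0,"yaw":0},{"x":0,"y":0,"z":-3,"yaw":0},{"x":0,"y":0,"z":-3,"yaw":0},{"x":0,"y":0,"z":-3,"yaw":0},{"x":0,"y":0,"z":-3,"yaw":0},{"x":0,"y":0,"z":-2,"yaw":0},{"x":0,"y":0,"z":-1.5,"yaw":0},{"x":0,"y":0,"z":0,"yaw":0},{"x":0,"y":0,"z":0,"yaw":0}]' 7 60; python3 st.py
```

```text
t: 8.6
tool_pos: [0.4966, 0.2049, 0.0296]
eef_rot: [[0.237, 0.971, -0.001], [0.971, -0.237, 0.0], [-0.0, -0.001, -1.0]]
wrist_force: [-0.1, 0.7, 0.6]
width: 0.819
8.6 [0.4966 0.2049 0.0296] yang -0.2393 F [-0.0808  0.7169  0.6261] T [-0.0028  0.0489 -0.0133] w 0.8185683828668218 q [0.1702 0.3081 1.8199 0.0001 1.0141 0.4094]
```

```bash
python3 -m inch '[{"x":0,"y":0,"z":-0.8,"yaw":0},{"x":0,"y":0,"z":-0.8,"yaw":0},{"x":0,"y":0,"z":-0.6,"yaw":0},{"x":0,"y":0,"z":-0.3,"yaw":0},{"x":0,"y":0,"z":0,"yaw":0},{"x":0,"y":0,"z":0,"yaw":0}]' 7 60; python3 -m inch '[{"x":0,"y":0,"z":0,"yaw":0},{"x":0,"y":0,"z":0,"yaw":0},{"x":0,"y":0,"z":0,"yaw":0},{"x":0,"y":0,"z":0,"yaw":0},{"x":0,"y":0,"z":0,"yaw":0},{"x":0,"y":0,"z":0,"yaw":0},{"x":0,"y":0,"z":0,"yaw":0},{"x":0,"y":0,"z":0,"yaw":0}]' 0 120;  python3 st.py
```

```text
t: 9.2
tool_pos: [0.4972, 0.2038, 0.0045]
eef_rot: [[0.239, 0.971, -0.0], [0.971, -0.239, 0.0], [-0.0, -0.0, -1.0]]
wrist_force: [0.2, -0.2, -0.0]
width: 0.821
t: 10.0
tool_pos: [0.4971, 0.2039, 0.0045]
eef_rot: [[0.239, 0.971, -0.0], [0.971, -0.239, -0.0], [-0.0, -0.0, -1.0]]
wrist_force: [1.5, -0.3, 0.1]
width: -0.003
10.0 [0.4971 0.2039 0.0045] yang -0.241 F [ 1.5335 -0.2612  0.0512] T [0.0265 0.0306 0.0116] w -0.002942175179479655 q [ 0.1681  0.3506  1.8274 -0.      0.9637  0.4091]
```

The jaws closed fully, so the handle isn't between them. I need to look before doing anything else.

```bash
python3 - <<'E'
import cv2
from station import grab_frame
import numpy as np
t=grab_frame("top");s=grab_frame("scene");cv2.imwrite("pics/t3.png",t);cv2.imwrite("pics/s3.png",s)
cv2.imwrite("pics/g3.png",np.hstack([cv2.resize(t[160:300,160:300],(400,400)),cv2.resize(s[200:340,250:390],(400,400))]))
E
```

```text
(no output)
```

View pics/g3.png

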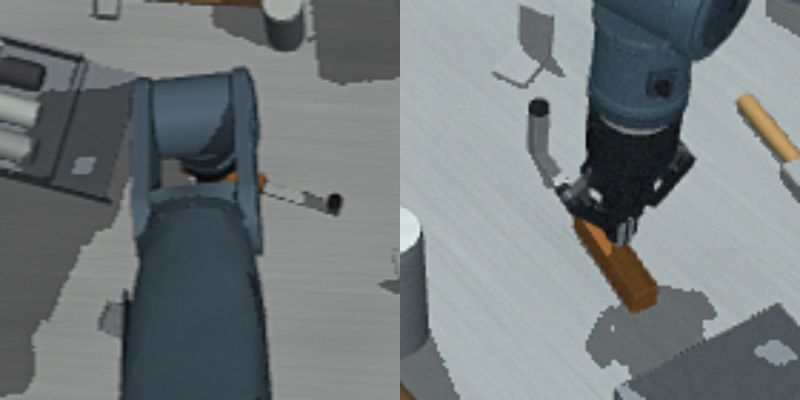

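```bash
python3 - <<'E'
from h import *
from station import status
s=status.observe();p=s["tool_pos"];print(p,s["width"],s["wrist_force"])
f=lambda q:((q-[250,200])/.35+[400,0])
for z in(.0045,.03,.06):print(z,f(proj("scene",np.array([p[0],p[1],z]))))
print("handle expected ends z0.03",f(proj("scene",np.array([.497+.0132,.2035+.0534,.03]))),f(proj("scene",np.array([.497-.0132,.2035-.0534,.03]))))
E
python3 - <<'E'
import cv2
s=cv2.imread("pics/s3.png")
cv2.imwrite("pics/g4.png",cv2.resize(s[235:315,295:375],(640,640),interpolation=cv2.INTER_CUBIC)[:600])
E
```

```text
[0.49715177 0.20388895 0.00449121] 0.0026195349516699227 [ 0.21189372 -0.34429811  0.53268836]
0.0045 [613.04780742 261.39736107]
0.03 [615.22469994 244.74114381]
0.06 [617.88033056 224.42192267]
handle expected ends z0.03 [647.1787602 290.901665 ] [585.04734323 200.96066863]
```

View pics/g4.png

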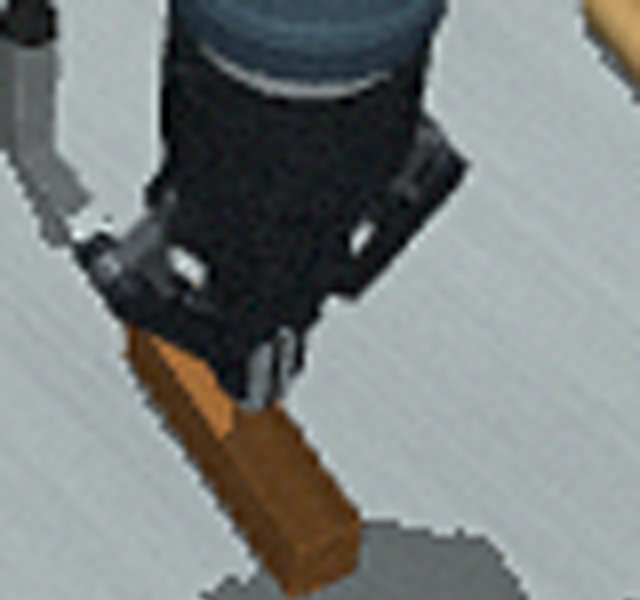

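The tips are shut just above the handle's top face, at about pixel (327.5,285). That is roughly 25 mm higher than the reported z of 0.0045. I'll check the reported TCP against the earlier free-air frames.

```bash
python3 - <<'E'
import cv2
from h import *
o=[]
for f,p in(("pics/s2.png",(.4615,-.052,.1843)),("pics/scene0.png",(.1679,.5494,.1927))):
    s=cv2.imread(f);u=proj("scene",np.array(p));print(f,u)
    x=int(min(max(u[0]-40,0),480));y=int(u[1]-50)
    c=cv2.resize(s[y:y+80,x:x+80],(400,400),interpolation=cv2.INTER_CUBIC)
    for dz,col in((0,(0,0,255)),(.025,(0,255,0))):
        q=proj("scene",np.array(p)+[0,0,dz]);cv2.drawMarker(c,(int((q[0]-x)*5),int((q[1]-y)*5)),col,0,16,2)
    o.append(c)
cv2.imwrite("pics/g5.png",np.hstack(o))
E
```

```text
pics/s2.png [273.03645984 185.26387695]
pics/scene0.png [547.71098024 262.12175256]
```

View pics/g5.png

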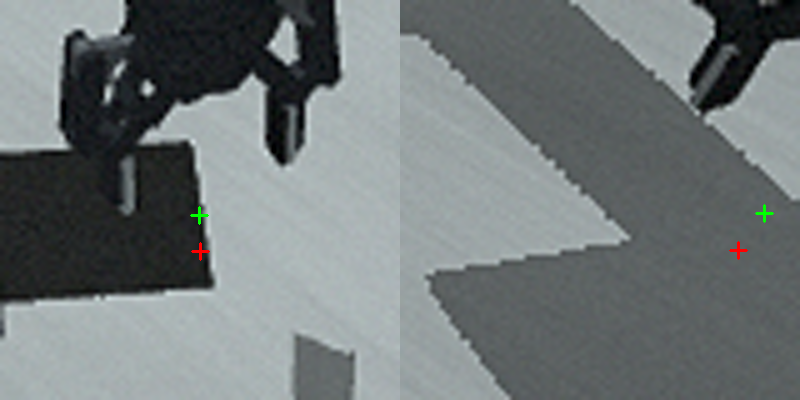

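In free air the open fingertips' midpoint is at about (206,186), some 47 px (9–10 real px) above where the reported pose puts it. So the real fingers sit about 28 mm higher than reported. I'll open and lower in small steps, watching the force.

```bash
python3 -m inch '[{"x":0,"y":0,"z":0.5,"yaw":0},{"x":0,"y":0,"z":0,"yaw":0},{"x":0,"y":0,"z":0,"yaw":0},{"x":0,"y":0,"z":0,"yaw":0},{"x":0,"y":0,"z":0,"yaw":0},{"x":0,"y":0,"z":0,"yaw":0},{"x":0,"y":0,"z":-0.5,"yaw":0},{"x":0,"y":0,"z":-0.5,"yaw":0},{"x":0,"y":0,"z":-0.5,"yaw":0},{"x":0,"y":0,"z":-0.5,"yaw":0},{"x":0,"y":0,"z":0,"yaw":0},{"x":0,"y":0,"z":0,"yaw":0}]' 6 60; python3 st.py
```

```text
t: 11.3
tool_pos: [0.4969, 0.2038, -0.0108]
eef_rot: [[0.239, 0.971, -0.001], [0.971, -0.239, -0.0], [-0.0, -0.001, -1.0]]
wrist_force: [0.5, -0.1, -0.0]
width: 0.699
11.3 [ 0.4969  0.2038 -0.0108] yang -0.241 F [ 0.4609 -0.0529 -0.0423] T [ 0.0065 -0.0273 -0.0024] w 0.6988908205579258 q [0.1681 0.3777 1.8303 0.     0.9342 0.4091]
```

```bash
python3 -m inch '[{"x":0,"y":0,"z":-0.4,"yaw":0},{"x":0,"y":0,"z":-0.4,"yaw":0},{"x":0,"y":0,"z":-0.3,"yaw":0},{"x":0,"y":0,"z":0,"yaw":0},{"x":0,"y":0,"z":0,"yaw":0}]'; python3 -m inch '[{"x":0,"y":0,"z":0,"yaw":0},{"x":0,"y":0,"z":0,"yaw":0},{"x":0,"y":0,"z":0,"yaw":0},{"x":0,"y":0,"z":0,"yaw":0},{"x":0,"y":0,"z":0,"yaw":0},{"x":0,"y":0,"z":0,"yaw":0},{"x":0,"y":0,"z":0,"yaw":0}]' 0 120;  python3 st.py
```

```text
t: 11.8
tool_pos: [0.497, 0.2039, -0.0217]
eef_rot: [[0.239, 0.971, -0.0], [0.971, -0.239, -0.0], [-0.0, -0.0, -1.0]]
wrist_force: [0.6, 0.6, 0.5]
width: 0.702
t: 12.5
tool_pos: [0.4976, 0.2039, -0.0207]
eef_rot: [[0.238, 0.971, 0.001], [0.971, -0.238, 0.0], [0.0, 0.001, -1.0]]
wrist_force: [-1.6, -0.5, 5.3]
width: 0.269
12.5 [ 0.4976  0.2039 -0.0207] yang -0.2408 F [-1.5686 -0.5033  5.3461] T [-0.1096  0.3007  0.0066] w 0.26898242709099723 q [ 0.1682  0.396   1.8312 -0.0001  0.9137  0.4091]
```

The width is 23 mm with an upward force, so the handle is held (26 mm nominal). The bar is still on the bench, so underside height = reported z + 0.0207. I'll lift a little and check the hold.

```bash
python3 -m inch '[{"x":0,"y":0,"z":0.5,"yaw":0},{"x":0,"y":0,"z":1.5,"yaw":0},{"x":0,"y":0,"z":2,"yaw":0},{"x":0,"y":0,"z":2,"yaw":0},{"x":0,"y":0,"z":2,"yaw":0},{"x":0,"y":0,"z":2,"yaw":0},{"x":0,"y":0,"z":0,"yaw":0},{"x":0,"y":0,"z":0,"yaw":0}]';  python3 st.py; python3 - <<'E'
import cv2
from station import grab_frame
import numpy as np
s=grab_frame("scene");cv2.imwrite("pics/s4.png",s)
cv2.imwrite("pics/g6.png",cv2.resize(s[190:310,260:400],(700,600)))
E
```

```text
t: 13.3
tool_pos: [0.4973, 0.2039, 0.0789]
eef_rot: [[0.239, 0.971, 0.001], [0.971, -0.239, 0.0], [0.0, 0.001, -1.0]]
wrist_force: [0.5, -0.2, -3.3]
width: 0.269
13.3 [0.4973 0.2039 0.0789] yang -0.241 F [ 0.5336 -0.2038 -3.3307] T [ 0.1406 -0.0362 -0.0137] w 0.2690771197037981 q [0.1682 0.2313 1.7978 0.0001 1.1113 0.4091]
```

View pics/g6.png

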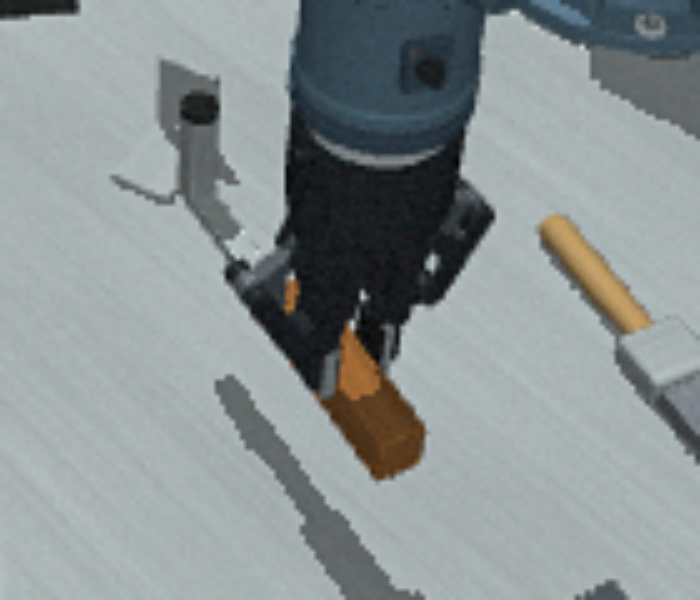

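The bar is lifted, level and held; the pad is at (299.8,211.4). I'll check for droop and get the hood reference refined, then transit.

```bash
python3 - <<'E'
from h import *
np.set_printoptions(precision=4,suppress=True)
d=np.array([np.cos(-1.812),np.sin(-1.812)])
p=np.array([*(np.array([.4973,.2039])+.151*d),.1696]);print(p,proj("scene",p),"obs 299.8 211.4",onz("scene",299.8,211.4,.1696))
p[2]-=.01;print(proj("scene",p))
E
python3 -m inch '[{"x":-0.48,"y":-2.17,"z":0,"yaw":0.05},{"x":-0.48,"y":-2.17,"z":0,"yaw":0.1},{"x":-0.48,"y":-2.17,"z":0,"yaw":0.1},{"x":-0.48,"y":-2.17,"z":0,"yaw":0.1},{"x":-0.48,"y":-2.17,"z":0,"yaw":0.1},{"x":-0.48,"y":-2.17,"z":0,"yaw":0.1},{"x":-0.48,"y":-2.17,"z":0,"yaw":0.1},{"x":-0.48,"y":-2.17,"z":0,"yaw":0.1},{"x":-0.48,"y":-2.17,"z":0,"yaw":0.1},{"x":-0.48,"y":-2.17,"z":0,"yaw":0.1},{"x":-0.48,"y":-2.17,"z":0,"yaw":0.1},{"x":-0.48,"y":-2.17,"z":0,"yaw":0.1},{"x":-0.48,"y":-2.17,"z":0,"yaw":0.1},{"x":-0.48,"y":-2.17,"z":0,"yaw":0.1},{"x":-0.48,"y":-2.17,"z":0,"yaw":0.1},{"x":-0.48,"y":-2.17,"z":0,"yaw":0.1},{"x":-0.48,"y":-2.17,"z":0,"yaw":0.1},{"x":-0.48,"y":-2.17,"z":0,"yaw":0.1},{"x":-0.48,"y":-2.17,"z":0,"yaw":0.1},{"x":-0.48,"y":-2.17,"z":0,"yaw":0.1}]' >/dev/null
python3 -m inch '[{"x":0,"y":0,"z":0,"yaw":0.03},{"x":0,"y":0,"z":0,"yaw":0},{"x":0,"y":0,"z":0,"yaw":0}]'; python3 st.py
python3 - <<'E'
import cv2
from station import grab_frame
for n in("top","scene"):cv2.imwrite(f"pics/{n}5.png",grab_frame(n))
t=cv2.imread("pics/top5.png")
cv2.imwrite("pics/g7.png",cv2.resize(t[110:310,270:420],(450,600)))
E
```

```text
[0.4612 0.0573 0.1696] [299.7353 210.3479] obs 299.8 211.4 [0.4638 0.0603 0.1696]
[299.5998 213.1357]
t: 15.65
tool_pos: [0.4003, -0.2293, 0.0774]
eef_rot: [[-0.986, -0.166, -0.002], [-0.166, 0.986, 0.002], [0.001, 0.002, -1.0]]
wrist_force: [0.5, 0.8, -2.5]
width: 0.266
15.65 [ 0.4003 -0.2293  0.0774] yang 1.738 F [ 0.5015  0.7631 -2.5357] T [-0.0275  0.168   0.0052] w 0.2661131709504932 q [-0.7783  0.0736  1.984  -0.0001  1.0864 -2.5162]
```

View pics/g7.png

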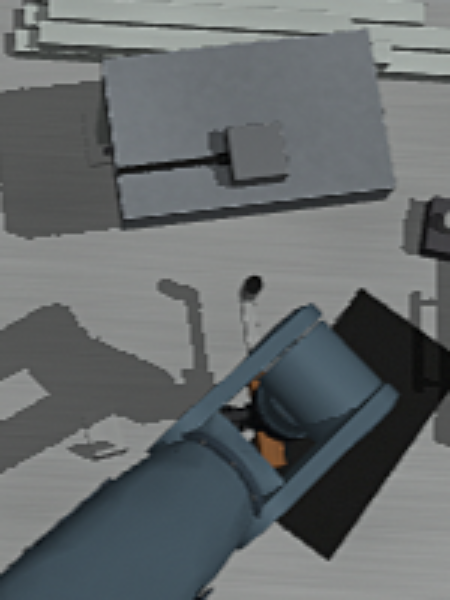

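The picture shows the pad at top px (354.3,205), with the box's top face spanning about (346,152) to (365.7,170). The bar points squarely at the lip.

```bash
python3 - <<'E'
from h import *
np.set_printoptions(precision=4,suppress=True)
print("pad",onz("top",354.3,205,.168),"pred",np.array([.4003,-.2293])+.151*np.array([.986,.166]))
P=lambda x,y,z:onz("top",270+x/3,110+y/3,z)[:2]
q=[P(228,127,.29),P(282,122,.29),P(288,173,.29),P(234,180,.29)];print("box",np.array(q),np.mean(q,0))
for z in(.256,):print("hood",P(123,219,z),P(392,188,z),P(103,61,z),P(367,30,z),"mean",(P(123,219,z)+P(392,188,z)+P(103,61,z)+P(367,30,z))/4, "lip mid",(P(123,219,z)+P(392,188,z))/2)
E
```

```text
pad [ 0.5462 -0.2041  0.168 ] pred [ 0.5492 -0.2042]
box [[ 0.6913 -0.1554]
 [ 0.7003 -0.2132]
 [ 0.6438 -0.221 ]
 [ 0.6327 -0.1636]] [ 0.667  -0.1883]
hood [ 0.5918 -0.0491] [ 0.6436 -0.34  ] [ 0.7707 -0.0188] [ 0.8242 -0.3104] mean [ 0.7076 -0.1796] lip mid [ 0.6177 -0.1946]
```

```bash
python3 -m inch '[{"x":1.5,"y":0.21,"z":0,"yaw":0},{"x":1.5,"y":0.21,"z":0,"yaw":0},{"x":1.5,"y":0.21,"z":0,"yaw":0},{"x":1.5,"y":0.21,"z":0,"yaw":0},{"x":1.5,"y":0.21,"z":0,"yaw":0},{"x":1.5,"y":0.21,"z":0,"yaw":0},{"x":1.5,"y":0.21,"z":0,"yaw":0},{"x":1.5,"y":0.21,"z":0,"yaw":0},{"x":0,"y":0,"z":0,"yaw":0},{"x":0,"y":0,"z":0,"yaw":0},{"x":0,"y":0,"z":0,"yaw":0}]';python3 -m inch '[{"x":0,"y":0,"z":1.5,"yaw":0},{"x":0,"y":0,"z":1.5,"yaw":0},{"x":0,"y":0,"z":1,"yaw":0},{"x":0,"y":0,"z":0.5,"yaw":0},{"x":0,"y":0,"z":0.5,"yaw":0},{"x":0,"y":0,"z":0,"yaw":0},{"x":0,"y":0,"z":0,"yaw":0}]'; python3 st.py
```

```text
t: 16.85
tool_pos: [0.5208, -0.2129, 0.0782]
eef_rot: [[-0.986, -0.168, -0.001], [-0.168, 0.986, 0.0], [0.001, 0.001, -1.0]]
wrist_force: [-0.3, -0.8, -2.4]
width: 0.269
t: 17.55
tool_pos: [0.5209, -0.2132, 0.1282]
eef_rot: [[-0.986, -0.167, -0.0], [-0.167, 0.986, 0.0], [0.0, 0.0, -1.0]]
wrist_force: [0.7, 0.4, -3.6]
width: 0.265
17.55 [ 0.5209 -0.2132  0.1282] yang 1.739 F [ 0.707   0.3961 -3.586 ] T [0.0075 0.1695 0.0224] w 0.26515547084215274 q [-0.5993  0.2212  1.698   0.      1.2229 -2.3383]
```

```bash
for i in 1; do python3 -m inch '[{"x":0,"y":0,"z":0.3,"yaw":0},{"x":0,"y":0,"z":0.3,"yaw":0},{"x":0,"y":0,"z":0.3,"yaw":0},{"x":0,"y":0,"z":0,"yaw":0},{"x":0,"y":0,"z":0,"yaw":0}]'; done;  python3 st.py; python3 -m inch '[{"x":0,"y":0,"z":0.2,"yaw":0},{"x":0,"y":0,"z":0.2,"yaw":0},{"x":0,"y":0,"z":0,"yaw":0},{"x":0,"y":0,"z":0,"yaw":0}]'; python3 st.py
```

```text
t: 18.05
tool_pos: [0.5208, -0.2132, 0.1371]
eef_rot: [[-0.986, -0.167, -0.001], [-0.167, 0.986, 0.0], [0.001, 0.0, -1.0]]
wrist_force: [0.1, -0.5, -5.8]
width: 0.265
18.05 [ 0.5208 -0.2132  0.1371] yang 1.739 F [ 0.1263 -0.4914 -5.784 ] T [-0.0717  0.4386 -0.0533] w 0.2648741667834202 q [-0.5993  0.2111  1.6907 -0.0002  1.2407 -2.3383]
t: 18.45
tool_pos: [0.5209, -0.2132, 0.1414]
eef_rot: [[-0.986, -0.167, -0.001], [-0.167, 0.986, 0.0], [0.0, 0.0, -1.0]]
wrist_force: [-1.7, -0.7, -5.2]
width: 0.264
18.45 [ 0.5209 -0.2132  0.1414] yang 1.7391 F [-1.7331 -0.6646 -5.1833] T [-0.1197  0.7481 -0.0032] w 0.2641787249428187 q [-0.5993  0.2063  1.6871 -0.0001  1.2487 -2.3383]
```

```bash
python3 -m inch '[{"x":0,"y":0,"z":0.2,"yaw":0},{"x":0,"y":0,"z":0.2,"yaw":0},{"x":0,"y":0,"z":0,"yaw":0},{"x":0,"y":0,"z":0,"yaw":0}]' >/dev/null; python3 st.py;  python3 -m inch '[{"x":0,"y":0,"z":0.2,"yaw":0},{"x":0,"y":0,"z":0,"yaw":0},{"x":0,"y":0,"z":0,"yaw":0}]'>/dev/null; python3 st.py; cp pics/scene5.png /dev/null; cat > pin.py <<'E'
import cv2,numpy as np
from station import grab_frame
from h import proj
s=grab_frame("scene");cv2.imwrite("pics/pin.png",s);r=cv2.imread("pics/scene5.png")
for z in(.29,.30):print("axis",z,proj("scene",np.array([.667,-.187,z])).round(1))
u=proj("scene",np.array([.667,-.187,.295])).astype(int)
d=s.astype(int).max(2)-r.astype(int).max(2);y,x=np.where(d[u[1]-15:u[1]+15,u[0]-15:u[0]+15]>50)
print("new bright px",len(x),(x.min()+u[0]-15,x.max()+u[0]-15,y.min()+u[1]-15,y.max()+u[1]-15) if len(x) else None)
E
python3 pin.py
```

```text
18.85 [ 0.5213 -0.2134  0.1457] yang 1.739 F [-0.3866  0.2852 -5.7586] T [-0.1197  0.6047  0.0638] w 0.2652796326113233 q [-0.5992  0.2017  1.6833  0.0001  1.2561 -2.3383]
19.15 [ 0.5213 -0.2134  0.1476] yang 1.739 F [-0.4725 -0.2087 -6.0136] T [-0.1105  0.6163  0.0167] w 0.2656283787102074 q [-0.5992  0.1996  1.6817  0.0001  1.26   -2.3383]
axis 0.29 [174.5 159.6]
axis 0.3 [173.8 156.4]
new bright px 13 (np.int64(171), np.int64(175), np.int64(156), np.int64(158))
```

```bash
python3 -m inch '[{"x":0,"y":0,"z":0.2,"yaw":0},{"x":0,"y":0,"z":0,"yaw":0},{"x":0,"y":0,"z":0,"yaw":0}]' >/dev/null; python3 st.py;python3 pin.py;  python3 -m inch '[{"x":0,"y":0,"z":0.2,"yaw":0},{"x":0,"y":0,"z":0,"yaw":0},{"x":0,"y":0,"z":0,"yaw":0}]'>/dev/null; python3 st.py; python3 pin.py
```

```text
19.5 [ 0.5208 -0.2133  0.1492] yang 1.7389 F [-2.3132 -1.7135 -7.6001] T [-0.2547  1.0443 -0.0457] w 0.2608269059106758 q [-0.5994  0.1978  1.6805 -0.0003  1.2642 -2.3382]
axis 0.29 [174.5 159.6]
axis 0.3 [173.8 156.4]
new bright px 13 (np.int64(171), np.int64(175), np.int64(156), np.int64(158))
19.85 [ 0.5203 -0.2132  0.1509] yang 1.7389 F [-4.5206 -1.5452 -8.8155] T [-0.3078  1.6821 -0.0306] w 0.2666015031172952 q [-0.5995  0.1958  1.6791 -0.0006  1.2685 -2.3382]
axis 0.29 [174.5 159.6]
axis 0.3 [173.8 156.4]
new bright px 13 (np.int64(171), np.int64(175), np.int64(156), np.int64(158))
```

The force climbs past 3 N (about 10 N at the tip) and the pin has stopped rising, so the switch is at its stop. I'll back out.

```bash
python3 -m inch '[{"x":0,"y":0,"z":-0.5,"yaw":0},{"x":0,"y":0,"z":-1.5,"yaw":0},{"x":0,"y":0,"z":-2,"yaw":0},{"x":0,"y":0,"z":-2,"yaw":0},{"x":0,"y":0,"z":-1.3,"yaw":0},{"x":0,"y":0,"z":0,"yaw":0},{"x":0,"y":0,"z":0,"yaw":0},{"x":-1.5,"y":-0.25,"z":0,"yaw":0},{"x":-1.5,"y":-0.25,"z":0,"yaw":0},{"x":-1.5,"y":-0.25,"z":0,"yaw":0},{"x":-1.5,"y":-0.25,"z":0,"yaw":0},{"x":-1.5,"y":-0.25,"z":0,"yaw":0},{"x":-1.5,"y":-0.25,"z":0,"yaw":0},{"x":-1.5,"y":-0.25,"z":0,"yaw":0},{"x":-1.5,"y":-0.25,"z":0,"yaw":0},{"x":0,"y":0,"z":0,"yaw":0},{"x":0,"y":0,"z":0,"yaw":0}]'; python3 st.py; python3 pin.py; python3 - <<'E'
import cv2,numpy as np
from station import grab_frame
t=grab_frame("top");cv2.imwrite("pics/top6.png",t);s=cv2.imread("pics/pin.png")
# pad: dark blob near the expected place, and pin columns
print(s[152:164,173].max(1), cv2.imread("pics/scene5.png")[152:164,173].max(1))
g=t.max(2);k=(g<40).astype(np.uint8);k[:195]=0;k[215:]=0;k[:,:340]=0;k[:,368:]=0
n,l,st,c=cv2.connectedComponentsWithStats(k);print(st[1:],c[1:])
E
```

```text
t: 21.6
tool_pos: [0.4012, -0.2337, 0.0788]
eef_rot: [[-0.986, -0.166, 0.001], [-0.166, 0.986, -0.001], [-0.001, -0.001, -1.0]]
wrist_force: [1.1, -0.6, -3.4]
width: 0.266
21.6 [ 0.4012 -0.2337  0.0788] yang 1.7379 F [ 1.1487 -0.562  -3.3765] T [-0.079   0.132  -0.0054] w 0.26572195753267314 q [-0.7843  0.0752  1.979   0.0004  1.0863 -2.5223]
axis 0.29 [174.5 159.6]
axis 0.3 [173.8 156.4]
new bright px 13 (np.int64(171), np.int64(175), np.int64(156), np.int64(158))
[153 147 135 133 232 245 245 140 156 156  92 145] [149 150 135 137 139 141 140 137 138 141 141 140]
[[353 202   6   6  22]] [[355.40909091 204.18181818]]
```

The pin stays up: bright pixels at rows 156–158 and unchanged after backing off. Next I'll turn the bar along the mat and lower it.

```bash
python3 - <<'E'
from h import *
print("pad",onz("top",355.4,204.2,.1695),"pred",.4012+.151*.986,-.2337+.151*.166)
E
python3 -m inch '[{"x":-0.31,"y":-1.01,"z":0,"yaw":-0.094},{"x":-0.31,"y":-1.01,"z":0,"yaw":-0.094},{"x":-0.31,"y":-1.01,"z":0,"yaw":-0.094},{"x":-0.31,"y":-1.01,"z":0,"yaw":-0.094},{"x":-0.31,"y":-1.01,"z":0,"yaw":-0.094},{"x":-0.31,"y":-1.01,"z":0,"yaw":-0.094},{"x":-0.31,"y":-1.01,"z":0,"yaw":-0.094},{"x":-0.31,"y":-1.01,"z":0,"yaw":-0.094},{"x":0,"y":0,"z":-1.5,"yaw":0},{"x":0,"y":0,"z":-2,"yaw":0},{"x":0,"y":0,"z":-2,"yaw":0},{"x":0,"y":0,"z":-1.5,"yaw":0},{"x":0,"y":0,"z":-1,"yaw":0},{"x":0,"y":0,"z":-0.5,"yaw":0},{"x":0,"y":0,"z":0,"yaw":0},{"x":0,"y":0,"z":0,"yaw":0}]'; python3 st.py;python3 -m inch '[{"x":0,"y":0,"z":-0.2,"yaw":0},{"x":0,"y":0,"z":-0.2,"yaw":0},{"x":0,"y":0,"z":0,"yaw":0},{"x":0,"y":0,"z":0,"yaw":0}]' >/dev/null; python3 st.py
```

```text
pad [ 0.54885788 -0.20751111  0.1695    ] pred 0.550086 -0.208634
t: 23.3
tool_pos: [0.3768, -0.3146, -0.006]
eef_rot: [[-0.834, 0.551, 0.001], [0.551, 0.834, -0.001], [-0.001, -0.0, -1.0]]
wrist_force: [-1.0, -0.9, -2.2]
width: 0.263
23.3 [ 0.3768 -0.3146 -0.006 ] yang 0.9872 F [-0.9957 -0.8795 -2.1942] T [0.0588 0.1277 0.065 ] w 0.2627881782742431 q [-0.938   0.2835  1.9484  0.      0.9087 -1.9252]
23.7 [ 0.3764 -0.3142 -0.0104] yang 0.9869 F [-0.2713  0.0731 -3.0513] T [0.1592 0.1739 0.0039] w 0.26504244386006937 q [-0.9382  0.2916  1.95   -0.      0.8998 -1.9252]
```

```bash
python3 -m inch '[{"x":0,"y":0,"z":-0.2,"yaw":0},{"x":0,"y":0,"z":-0.2,"yaw":0},{"x":0,"y":0,"z":0,"yaw":0},{"x":0,"y":0,"z":0,"yaw":0}]' >/dev/null; python3 st.py;python3 -m inch '[{"x":0,"y":0,"z":-0.15,"yaw":0},{"x":0,"y":0,"z":0,"yaw":0},{"x":0,"y":0,"z":0,"yaw":0}]' >/dev/null; python3 st.py
```

```text
24.1 [ 0.3763 -0.314  -0.0146] yang 0.987 F [ 0.9761  0.1524 -2.3672] T [ 0.1139  0.1428 -0.0382] w 0.2648287779024959 q [-0.9382  0.3     1.9507  0.      0.8912 -1.9252]
24.4 [ 0.3765 -0.3143 -0.0157] yang 0.9871 F [-0.9803  1.8879  2.1804] T [ 0.2351  0.2408 -0.0409] w 0.26571854083900903 q [-0.9382  0.3024  1.9506 -0.      0.8882 -1.9252]
```

It's resting on the mat: the force changed sign right at the predicted height. Release and withdraw.

```bash
python3 -m inch '[{"x":0,"y":0,"z":0,"yaw":0},{"x":0,"y":0,"z":0,"yaw":0},{"x":0,"y":0,"z":0,"yaw":0},{"x":0,"y":0,"z":0,"yaw":0},{"x":0,"y":0,"z":0,"yaw":0},{"x":0,"y":0,"z":0,"yaw":0},{"x":0,"y":0,"z":1,"yaw":0},{"x":0,"y":0,"z":2,"yaw":0},{"x":0,"y":0,"z":3,"yaw":0},{"x":0,"y":0,"z":4,"yaw":0},{"x":0,"y":0,"z":4,"yaw":0},{"x":0,"y":0,"z":4,"yaw":0},{"x":0,"y":4,"z":0,"yaw":0},{"x":0,"y":4,"z":0,"yaw":0},{"x":0,"y":4,"z":0,"yaw":0},{"x":0,"y":4,"z":0,"yaw":0},{"x":0,"y":4,"z":0,"yaw":0},{"x":0,"y":4,"z":0,"yaw":0},{"x":0,"y":4,"z":0,"yaw":0},{"x":0,"y":4,"z":0,"yaw":0}]' 6 60 >/dev/null;python3 -m inch '[{"x":0,"y":4,"z":0,"yaw":0},{"x":0,"y":4,"z":0,"yaw":0},{"x":0,"y":0,"z":0,"yaw":0},{"x":0,"y":0,"z":0,"yaw":0}]' >/dev/null; python3 st.py; python3 pin.py; python3 - <<'E'
import cv2,numpy as np
from station import grab_frame
t=grab_frame("top");s=grab_frame("scene")
cv2.imwrite("pics/tf.png",t);cv2.imwrite("pics/sf.png",s)
cv2.imwrite("pics/gf.png",np.hstack([cv2.resize(t[130:310,280:435],(400,465)),cv2.resize(s[120:305,155:315],(400,465))]))
E
```

```text
26.8 [0.3762 0.0865 0.1645] yang 0.9903 F [ 0.1068 -0.0592  0.3394] T [ 0.023   0.0156 -0.0487] w 0.70307934137993 q [-0.0837 -0.2461  2.0818 -0.0005  1.3052 -1.0739]
axis 0.29 [174.5 159.6]
axis 0.3 [173.8 156.4]
new bright px 13 (np.int64(171), np.int64(175), np.int64(156), np.int64(158))
```

View pics/gf.png

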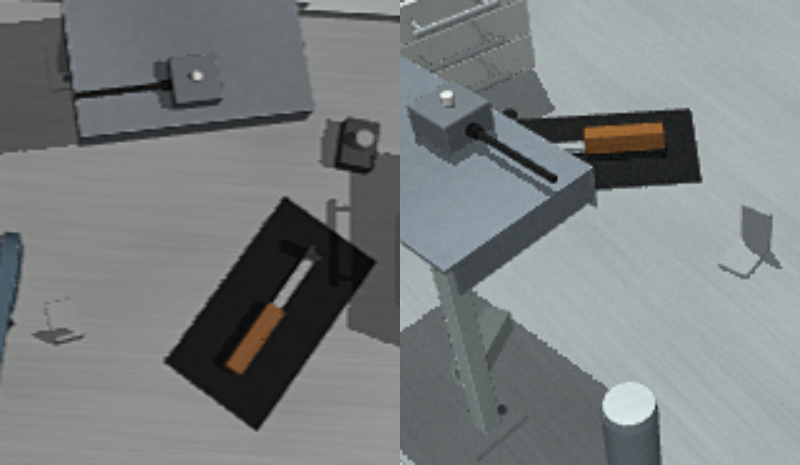

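The bar lies wholly on the mat: handle at (255,340), post at (315,255) in the left crop, right way up. The white pin stands out of the box at (197,75), and the bracket, can and block haven't moved. Handing in.

```bash
python3 -c "
from station import workorder;print(workorder.sign_off())"
```

```text
the job is handed in; nothing more can be done
None
```

The light is switched on and the bar is lying on the mat. I handed the job in at about 27 s of the 66 s allowed.

I drew the bar out by its post, re-gripped it by the handle, reached under the lip and pressed the switch up to its stop. I then laid the bar lengthwise on the mat and moved the arm clear.

**Last checks:**
- **Switch:** the white pin stayed up after I backed off. Its top is within a pixel (about 3 mm) of where 10 mm proud should appear. While pressing, the force at the tip rose from about 3 N to about 10 N and the pin stopped rising.
- **Bar:** the final pictures show it right way up and wholly on the mat, with clear margin all round.
- **Other things:** the bracket, can and block look unmoved. I did not measure the tube, hammer or brush at the end.

**What disagreed:**
- **Tool height:** the real fingers sit roughly 25–30 mm higher than the reported height. My first grasp of the handle therefore closed on air above it. I then worked from the height at which the bar rested on the bench.
- **Grip width:** the handle read about 23 mm between the jaws, against the stated 26 mm. It held without visible slip.

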